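Hold the tool chest's sticky latch open with its key

TASK

Take the red-headed key out of the wooden block and push it fully home in the lock on top of the green steel tool chest, rocking it a little left and right under light pressure to get it past the sticky discs instead of forcing it. Then turn it a quarter turn clockwise, seen from above, so that the spring latch draws back, and finish while still gripping the key and holding it turned, so that I can lift the lid; leave the blue key and the cones, jar and reel around where they stand.

Things in the scene. Friction and masses are not known exactly. Their poses are not given: they have to be found in the camera images.
- red_key_head (a point): Centre of the red key's oval plastic grip: 10 mm thick (x), 30 wide (y), 38 tall (z). The key, about 40 g, stands blade down in one of two slots of a wooden block. Under the grip comes a red collar 8 x 26 x 6 mm, whose underside lies 25 mm below this point, then the steel blade. Both faces are alike: it may go into the lock either way round.
- red_key_tip (a point): Middle of the blade's end, 53 mm below the grip's centre, same axes. The blade is a plain flat bar, square-ended, 3.2 mm thick (x), 12 wide (y), 28 long.
- key_block: Wooden block on the table, 70 x 200 x 56 mm tall; origin under its centre, y along its length. The keys' slots (34 mm deep) lie at y = +65 and +5 mm; two pairs of scissors, handles 60 mm above the block, fill the -y end. Fixed.
- chest: Green steel tool chest, 240 x 300 x 100 mm tall; origin under its centre, front towards -x. The lock stands at x = -78 mm on the fixed front deck, in a grey latch case 62 x 88 x 18 mm; behind it, on the lid, the bolt's keeper, 25 mm tall. Fixed.
- lock_mouth (a point): Centre of the flat top of the lock's steel collar (36 mm wide), 124 mm above the table. z up the lock's axis; y is the line of the blade's width with the keyway straight. The mouth is a cone 22 mm wide, 14.4 mm at 4 mm depth; below it come two discs, then the plug's slot (4.4 x 14 mm) from 17 mm depth, straight at rest. Fully home, the key's collar sits on the steel one, blade 28 mm deep.
- upper_disc (a point): Middle of the top of the upper of two gummed discs in the lock, 5 mm below the mouth (position only, it does not turn). Each disc is 4 mm thick with a slot 4.8 x 14 mm, left 12 to 32 degrees out of line with the mouth's y: the upper one clockwise from above, the lower one the other way. The blade rests on it until in line within 6 degrees or so, then drops in and turns it (0.02 N m).
- lower_disc (a point): Middle of the top of the lower disc, 11 mm below the mouth (position only).
- lock_plug (a joint): Turn of the lock's plug: 0 at rest, grows clockwise seen from above, stop at 1.6 rad. A spring turns it back (0.055 N m at rest, 0.125 N m at a quarter turn). The key has about 0.1 rad of play in it and may yield a little in the grip, so the plug follows the hand 0.1 to 0.25 rad behind. Turning draws the brass bolt 12 mm out of the keeper.
- blue_key_head (a point): Centre of the grip of another key, the same shape but blue, in the block's other slot, 60 mm from the red key along the line of the keys' widths (y). To be left standing.
- cone_a_mid (a point): Middle of a pine cone, 70 mm wide and 85 mm tall, standing near the robot on its left. Bystander.
- cone_b_mid (a point): Middle of a like pine cone, near the robot on its right. Bystander.
- paste_jar: Underside of a white jar, 64 mm wide and 65 mm tall, beyond the key block. Bystander.
- twine_reel: Underside of a reel of twine, 52 mm wide and 60 mm tall, left of the chest. Bystander.

How it is judged:
On the way, in this order (a step that is already met when the one before it is completed fails the run):
1. the red key is out of the block, held by the fingers (contact force between the fingers and red_key above 2 N and height (world z) of red_key_tip above 0.065 m), for 0.1 s.
2. the key is past both discs and fully home in the lock, not yet turned (z of red_key_tip in the frame of lock_mouth below -0.025 m and horizontal distance between red_key_tip and lock_mouth below 0.004 m and angle between red_key_head's own z axis and vertical below 0.15 rad and contact force between the fingers and red_key above 2 N and value of joint lock_plug below 0.5 rad), for 0.1 s.
3. the key is turned a quarter turn (z of red_key_tip in the frame of lock_mouth below -0.024 m and horizontal distance between red_key_tip and lock_mouth below 0.004 m and contact force between the fingers and red_key above 2 N and value of joint lock_plug above 1.25 rad), for 0.2 s.
At the end, for the whole second after the job is handed in: For the whole last second the red key is upright in the lock (blade at least 24 mm deep, within 4 mm of the lock's axis), the plug is turned at least 1.25 rad (a quarter turn, less the key's play) and still, and the fingers grip the key. The blue key stands in its slot (all of step 3 and angle between red_key_head's own z axis and vertical below 0.15 rad and velocity of joint lock_plug between -0.3 and 0.3 rad/s and distance between red_key_head and the grasp point below 0.04 m and angle between blue_key_head's own z axis and vertical below 0.2 rad); the arm keeps its last pose, push and grip.
It fails at once if the blue key, a pine cone, the jar or the reel is shifted by more than 15 mm (distance of any of blue_key_head, cone_a_mid, cone_b_mid, paste_jar, twine_reel from where it was at the start of the episode above 0.015 m).
It fails at once if the key is forced: pressed against the lock with over 35 N before it is past both discs (contact force between red_key and chest above 35 N and z of red_key_tip in the frame of lock_mouth between -0.017 and 0.02 m).
It also fails if it takes over 50 s, if anything falls off the work surface, if the arm or the gripper's body presses on something with over 40 N, if the wrist force passes 120 N, or if a joint passes its speed limit or range.

ROBOT

A 7-joint arm with a two-finger parallel gripper is mounted at the origin on the work surface. World frame = base frame: x ahead of the robot, y to its left, z up, the work surface at z = 0. Lengths are in m, angles in rad, forces in N, time in s.
With the tool pointing down it reaches from about 0.4 to 0.9 m from the base axis. Payload 5.6 kg.
Tool frame: the origin (TCP) lies at the very end of the fingers, on their centre line; the grasp point (between the pads) lies 19 mm behind it; z points along the fingers, y is the direction in which the jaws open and shut (so a half turn about z gives the same grasp; the last joint's range is limited). The gripper opens to 92 mm and grips with 3 to 60 N. Pads are 20 mm wide; open, the fingers measure 128 mm over their backs; the gripper's body (75 mm by 189 mm) begins 69 mm behind the grasp point.
Start: joints at [1.146, 0.468, -0.012, 1.603, 0.006, 1.071, -0.056], TCP at [0.242, -0.603, 0.215] pointing down, gripper open.
Joint ranges: [-2.53, 2.53], [-0.31, 2.02], [-1.57, 1.55], [0.28, 2.44], [-1.29, 4.43], [0.15, 1.84], [-2.92, 2.92]. Speed limits (rad/s): [2.57, 2.57, 3.14, 3.14, 3.14, 3.14, 3.14].

INTERFACE

Orientations are given as a unit quaternion [x, y, z, w].
In Python, from plant import monitor, optics, bot gives the robot as it stands. The module is installed in compiled form; this text tells all that it offers.
- The arm moves only by the tool arm_command, never from a script. Its argument "commands" is a list of rows, each a list of 6 numbers: the shift along the tool's x, y, z as a fraction of full scale, then the turn, a rotation vector about the tool's x, y, z as a fraction of full scale. In form: [[x, y, z, wx, wy, wz], ...]. A call has exactly 5 rows; each row is the pose to reach, as a shift and turn from the pose measured when the call began, along the tool's axes at that moment, turning the shorter way round; what a row does not reach only later rows make up. Full scale, the value 1, is 50 cm for a shift and pi rad for a turn. A row lasts 1/10 s, in which the tool goes at most 50 mm and 8.59 degrees, less where a joint would pass 70% of its speed; a pose out of reach is approached as far as the arm can. A call with a number of a shift or a turn outside -1 to 1 is refused whole. A call with a gripper value outside its range is refused whole. "grip" is the closure, from -1 (fully open) to 1 (shut), so that 0 is half open, set as the call begins (left out, the last holds). The fingers move at their own pace and stop on an object; "force" is the grip in N (left out, the last holds). Time passes only in rows, so rows that repeat a pose let the fingers close, or fill a call up. It gives the time, the measured TCP pose, the force and the opening at its end, in the units of the state.
- monitor.get_obs(): the state, without advancing time (a new reading comes with each control period).
- optics.camera(name): name is "side" or "top" or "wrist"; returns the picture (384x512x3 uint8, red, green, blue); there is no depth.
- optics.get_calibration(name): a dict with "K" (3x3 intrinsics, pixels), "k1" (the pictures are not rectified: a ray, as slopes to the right and down, at radius r is drawn at 1 + k1 r^2 times it, then the intrinsics apply), "T" (4x4, takes a point from camera to world coordinates). Camera axes: x right, y down, z forward; pixel columns grow to the right and rows downward; lengths in m; the calibration is good to about 2 mm. A picture is of the moment at which its call begins: read the wrist's pose just before it. get_calibration takes no time and is no camera call; for the wrist camera it gives the pose at the moment of the call.
- bot.hand_in(): hands the job in, once; it reports no verdict.
The state is a dict: "time_s": time; "q": joint angles; "qd": joint speeds; "joint_efforts": joint torques, N m; "tool_pos": TCP position; "tcp_rot": TCP orientation; "contact_force": force on the tool from outside, world axes, zero at the start; "torque": the same for the moment, N m; "opening": finger opening in m.
Only numpy, scipy, OpenCV 4.12 (cv2) and the standard library are available. Lean on these libraries where they do the work, as an engineer would, in place of code of your own. Each camera call takes 0.05 s, during which the arm holds its last target. There are 200 camera calls.

## Working session

There is one attempt and no reset: what is moved stays moved. The work goes in short steps, Python scripts to look and compute and a tool call to move; the robot and the scene stay as the last step left them, time stands still between calls to the robot, and variables do not carry over. Pictures are saved under pics/ and viewed, about 8 in all and at most 12, crops included, and the job is handed in when it is done.

Besides the shell and the picture viewer there is one more tool, called by a JSON object that holds its "name" and its "arguments". arm_command: Moves the arm, as the interface text tells. Its arguments: {"type":"object","properties":{"commands":{"type":"array"},"grip":{"type":"number"},"force":{"type":"number"}},"required":["commands"]}

```bash
mkdir -p pics; cat > h.py <<'E'
from plant import monitor, optics, bot
import numpy as np, cv2
from scipy.spatial.transform import Rotation as R
def snap(n,f):
    c=optics.get_calibration(n); im=optics.camera(n); cv2.imwrite(f'pics/{f}.png',im[:,:,::-1]); np.savez(f'pics/{f}.npz',im=im,**{k:c[k] for k in('K','k1','T')}); return im,c
def load(f):
    d=np.load(f'pics/{f}.npz'); return d['im'],d
def ray(c,uv):
    uv=np.atleast_2d(np.float64(uv)); K=c['K']; d=np.c_[(uv[:,0]-K[0,2])/K[0,0],(uv[:,1]-K[1,2])/K[1,1]]
    s=d.copy()
    for _ in range(20): s=d/(1+float(c['k1'])*(s**2).sum(1,keepdims=True))
    T=c['T']; return T[:3,3], np.c_[s,np.ones(len(s))]@T[:3,:3].T
def onplane(c,uv,z):
    o,d=ray(c,uv); return o+d*((z-o[2])/d[:,2])[:,None]
def proj(c,P):
    p=(np.atleast_2d(P)-c['T'][:3,3])@c['T'][:3,:3]; s=p[:,:2]/p[:,2:]; s=s*(1+float(c['k1'])*(s**2).sum(1,keepdims=True)); return s*[c['K'][0,0],c['K'][1,1]]+[c['K'][0,2],c['K'][1,2]]
def cross(c1,u1,c2,u2):
    A=[];b=[]
    for c,u in((c1,u1),(c2,u2)):
        o,d=ray(c,u); d=d[0]/np.linalg.norm(d[0]); M=np.eye(3)-np.outer(d,d); A.append(M); b.append(M@o)
    return np.linalg.lstsq(np.vstack(A),np.hstack(b),rcond=None)[0]
E
python3 - <<'E'
from h import *
ims=[]
for n in('top','side','wrist'):
    im,c=snap(n,n+'0'); print(n,c['K'].tolist(),c['k1'],np.round(c['T'],3).tolist())
    hsv=cv2.cvtColor(im,cv2.COLOR_RGB2HSV)
    for nm,m in(('red',((hsv[...,0]<8)|(hsv[...,0]>172))&(hsv[...,1]>130)&(hsv[...,2]>60)),('blue',(abs(hsv[...,0].astype(int)-112)<12)&(hsv[...,1]>130)&(hsv[...,2]>60))):
        k,l,s,ce=cv2.connectedComponentsWithStats(m.astype(np.uint8))
        print(nm,[(s[i].tolist(),ce[i].round(1).tolist()) for i in range(1,k) if s[i,4]>25])
    ims.append(im)
cv2.imwrite('pics/a.png',np.vstack([ims[0],ims[1]])[:,:,::-1]); print(monitor.get_obs())
E
```

```text
top [[398.10014016051844, 0.0, 254.51617350301487], [0.0, 398.10014016051844, 185.12278526804033], [0.0, 0.0, 1.0]] -0.13503888873012837 [[0.029, -0.996, 0.079, 0.471], [-1.0, -0.029, 0.0, 0.038], [0.002, -0.079, -0.997, 1.294], [0.0, 0.0, 0.0, 1.0]]
red [([186, 71, 16, 16, 188], [193.7, 78.5]), ([340, 204, 11, 5, 40], [345.0, 206.0])]
blue [([169, 71, 15, 16, 184], [175.8, 78.6]), ([359, 209, 10, 5, 33], [363.5, 211.1])]
side [[480.49449855738294, 0.0, 259.30178557512727], [0.0, 480.49449855738294, 192.48324915567923], [0.0, 0.0, 1.0]] 0.06533224313015888 [[-0.742, -0.426, 0.517, -0.127], [-0.67, 0.446, -0.594, 0.787], [0.022, -0.787, -0.616, 0.913], [0.0, 0.0, 0.0, 1.0]]
red [([320, 162, 10, 14, 100], [324.2, 168.8]), ([103, 178, 19, 15, 212], [112.2, 184.9])]
blue [([335, 157, 9, 13, 69], [338.7, 162.7]), ([86, 188, 18, 14, 205], [94.7, 194.5])]
wrist [[308.60401810040247, 0.0, 257.7884227187098], [0.0, 308.60401810040247, 186.72927368073607], [0.0, 0.0, 1.0]] -0.06318403676689195 [[0.372, -0.888, -0.27, 0.317], [-0.928, -0.357, -0.107, -0.572], [-0.002, 0.29, -0.957, 0.383], [0.0, 0.0, 0.0, 1.0]]
red [([117, 377, 21, 7, 46], [125.2, 380.1])]
blue []
{'time_s': 0.15, 'q': array([ 1.14597441,  0.46815888, -0.01159359,  1.60337366,  0.00602842,
        1.07136255, -0.05632728]), 'qd': array([-1.47557069e-05, -2.29520262e-03, -8.22956230e-04, -3.00904364e-03,
        2.89183938e-04,  5.55151442e-04, -1.34396729e-03]), 'joint_efforts': array([ 1.16867654e-03, -5.20952904e+01, -1.20487352e-02, -2.43977308e+01,
       -5.65940619e-02,  1.51868124e-02,  1.16250503e-04]), 'tool_pos': array([ 0.24197242, -0.60283512,  0.21388545]), 'tcp_rot': array([ 9.81839857e-01,  1.89710549e-01, -1.82729881e-04, -6.07705853e-04]), 'contact_force': array([-0.18119347, -0.33992451, -0.41166201]), 'torque': array([ 0.00681925, -0.01438229, -0.00325893]), 'opening': 0.09206370856271341}
```

View pics/top0.png

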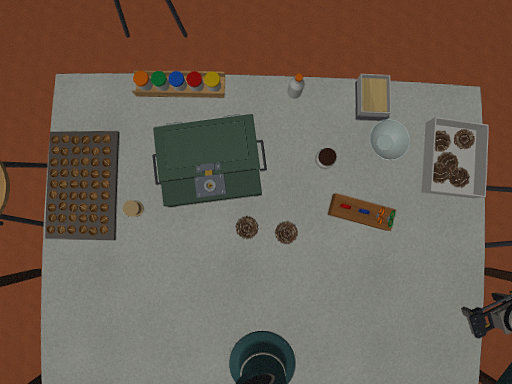

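View pics/side0.png

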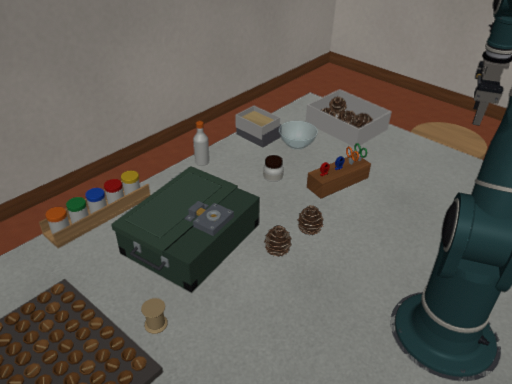

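The top view shows the red key at (345,206), the blue key at (363,211) and the lock at about (210,186). The cones are at (247,227) and (286,232), between the robot and the goods.

```bash
python3 - <<'E'
from h import *
im,c=load('top0'); s,cs=load('side0')
print('red',cross(c,(345,206),cs,(324.2,168.8)),onplane(c,(345,206),.09)); print('blue',onplane(c,(363.5,211),.09),cross(c,(363.5,211),cs,(338.7,162.7)))
print('lock',onplane(c,(210,186),.124))
print('cones,jar,reel',onplane(c,[(247,227),(286,232),(327,157),(133,209)],.05))
hsv=cv2.cvtColor(im,cv2.COLOR_RGB2HSV)
m=((abs(hsv[...,0].astype(int)-12)<7)&(hsv[...,1]>120)).astype(np.uint8); m[:190]=0;m[240:]=0;m[:,:325]=0
ct=max(cv2.findContours(m,0,2)[0],key=cv2.contourArea); r=cv2.minAreaRect(ct); print('block',r,onplane(c,cv2.boxPoints(r),.056).round(3).tolist())
m=((abs(hsv[...,0].astype(int)-75)<25)&(hsv[...,1]>60)).astype(np.uint8); m[:100]=0;m[225:]=0;m[:,:145]=0;m[:,275:]=0
ct=max(cv2.findContours(m,0,2)[0],key=cv2.contourArea); r=cv2.minAreaRect(ct);print('chest',r,onplane(c,cv2.boxPoints(r),.1).round(3).tolist())
# lock case (grey) crop region
o=monitor.get_obs(); T=optics.get_calibration('wrist')['T']; Rt=R.from_quat(o['tcp_rot'])
print('cam in tool',(Rt.as_matrix().T@T[:3,:3]).round(4).tolist(), Rt.as_matrix().T@(T[:3,3]-o['tool_pos']))
print(Rt.as_matrix().round(3))
E
```

```text
red [ 0.51157105 -0.24152001  0.07643788] [[ 0.51126259 -0.23829267  0.09      ]]
blue [[ 0.49744265 -0.29589807  0.09      ]] [ 0.49804007 -0.29941991  0.07648964]
lock [[0.55795904 0.17020701 0.124     ]]
cones,jar,reel [[ 0.43884527  0.05859651  0.05      ]
 [ 0.42668809 -0.0632495   0.05      ]
 [ 0.66627107 -0.18814337  0.05      ]
 [ 0.48350734  0.42062662  0.05      ]]
block ((361.4307556152344, 211.75384521484375), (65.07769012451172, 22.452682495117188), 15.255120277404785) [[0.486, -0.19, 0.056], [0.554, -0.207, 0.056], [0.505, -0.41, 0.056], [0.437, -0.391, 0.056]]
chest ((180.9370880126953, 134.07180786132812), (45.314971923828125, 95.45875549316406), 47.56377029418945) [[0.665, 0.423, 0.1], [0.873, 0.214, 0.1], [0.769, 0.115, 0.1], [0.565, 0.322, 0.1]]
cam in tool [[-0.0004, -0.957, -0.2902], [1.0, -0.0003, -0.0002], [0.0001, -0.2902, 0.957]] [ 0.08152289 -0.00066091 -0.16965258]
[[ 0.928  0.373 -0.001]
 [ 0.373 -0.928  0.001]
 [-0.    -0.001 -1.   ]]
```

```bash
cat >> h.py <<'E'
def down(a):  # tool y at world angle a (deg), z down
    a=np.radians(a); y=np.array([np.cos(a),np.sin(a),0]); z=np.array([0,0,-1.]); return np.c_[np.cross(y,z),y,z]
def row(p,a,o=None):
    o=o or monitor.get_obs(); M=R.from_quat(o['tcp_rot']).as_matrix()
    return np.r_[M.T@(np.array(p)-o['tool_pos'])/.5, R.from_matrix(M.T@down(a)).as_rotvec()/np.pi].round(4).tolist()
def yaw(o): M=R.from_quat(o['tcp_rot']).as_matrix(); return np.degrees(np.arctan2(M[1,1],M[0,1])), np.degrees(np.arccos(-M[2,2]))
E
python3 - <<'E'
from h import *
print(row([.38,-.42,.24],-40),row([.505,-.245,.22],-13.5))
E
```

```text
[0.3924, -0.2366, -0.052, -0.0004, -0.0001, -0.1563] [0.7548, -0.4682, -0.0117, -0.0004, -0.0002, -0.3035]
```

{"name": "arm_command", "arguments": {"commands": [[0.06,-0.036,-0.01,0,0,-0.03],[0.13,-0.08,-0.02,0,0,-0.06],[0.2,-0.12,-0.03,0,0,-0.09],[0.27,-0.165,-0.035,0,0,-0.12],[0.34,-0.21,-0.04,0,0,-0.15]], "grip": -1}}

```text
time_s: 0.65
tool_pos: [0.3613, -0.4406, 0.234]
tcp_rot: [0.91, 0.415, -0.0, -0.001]
contact_force: [0.5, -0.3, 0.4]
opening: 0.0918
```

```bash
python3 - <<'E'
from h import *
print(row([.505,-.245,.22],-13.5),monitor.get_obs()['q'],monitor.get_obs()['tool_pos'])
E
```

```text
[0.4838, -0.039, 0.0283, -0.0004, -0.0002, -0.1523] [ 0.97012792  0.3245844  -0.17894304  1.77332621  0.06507683  1.05084057
  0.05372636] [ 0.36128248 -0.44058603  0.23399201]
```

{"name": "arm_command", "arguments": {"commands": [[0.1,-0.01,0,0,0,-0.03],[0.2,-0.02,0.01,0,0,-0.06],[0.3,-0.03,0.015,0,0,-0.09],[0.4,-0.035,0.025,0,0,-0.12],[0.484,-0.039,0.028,0,0,-0.152]]}}

```text
time_s: 1.15
tool_pos: [0.5058, -0.2426, 0.2198]
tcp_rot: [0.784, 0.621, 0.0, -0.001]
contact_force: [0.6, -0.1, 0.4]
opening: 0.0919
```

```bash
python3 - <<'E'
from h import *
im,c=snap('wrist','w1'); o=monitor.get_obs(); print(o['tool_pos'],yaw(o),o['q'],o['time_s'])
hsv=cv2.cvtColor(im,cv2.COLOR_RGB2HSV)
for nm,m in(('red',((hsv[...,0]<5)|(hsv[...,0]>172))&(hsv[...,1]>150)&(hsv[...,2]>60)),('blue',(abs(hsv[...,0].astype(int)-112)<12)&(hsv[...,1]>130)&(hsv[...,2]>60))):
    ct=max(cv2.findContours(m.astype(np.uint8),0,2)[0],key=cv2.contourArea); r=cv2.minAreaRect(ct); print(nm,r,cv2.contourArea(ct),onplane(c,cv2.boxPoints(r),.1).round(4).tolist())
E
```

```text
[ 0.5106686  -0.23456177  0.21996045] (np.float64(-12.484357642043987), np.float64(0.38443026611240527)) [ 0.68167221  0.34751006 -0.37961712  1.79663075  0.14038079  1.02444151
  0.03166498] 1.2
red ((263.5, 172.5), (31.0, 9.0), 90.0) 256.0 [[0.5114, -0.2188, 0.1], [0.5198, -0.2208, 0.1], [0.5129, -0.2509, 0.1], [0.5043, -0.2489, 0.1]]
blue ((263.0, 225.0), (32.0, 8.0), 90.0) 237.5 [[0.4993, -0.2703, 0.1], [0.5071, -0.2722, 0.1], [0.4992, -0.3068, 0.1], [0.4912, -0.3049, 0.1]]
```

View pics/w1.png

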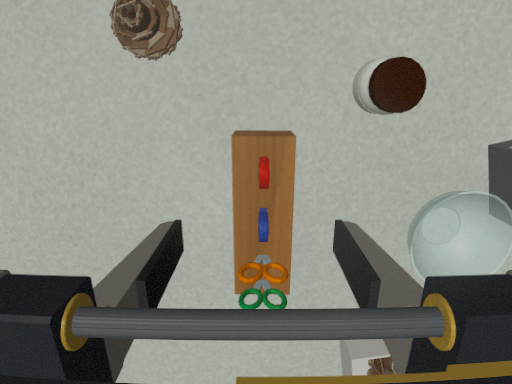

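```bash
python3 - <<'E'
from h import *
print(row([.511,-.240,.12],-13.5),row([.511,-.240,.066],-13.5))
E
```

```text
[-0.0118, 0.0028, 0.1999, 0.0003, -0.0021, 0.0056] [-0.0125, 0.0027, 0.3078, 0.0003, -0.0021, 0.0056]
```

{"name": "arm_command", "arguments": {"commands": [[-0.012,0.0028,0.07,0,-0.002,0.0056],[-0.012,0.0028,0.15,0,-0.002,0.0056],[-0.012,0.0028,0.22,0,-0.002,0.0056],[-0.012,0.0028,0.28,0,-0.002,0.0056],[-0.0125,0.0028,0.3078,0,-0.002,0.0056]]}}

```text
time_s: 1.7
tool_pos: [0.5091, -0.2395, 0.0632]
tcp_rot: [0.785, 0.619, -0.001, -0.002]
contact_force: [-0.2, 0.2, -0.0]
opening: 0.0922
```

```bash
python3 - <<'E'
from h import *
im,c=snap('wrist','w2'); o=monitor.get_obs(); print(o['tool_pos'],yaw(o),o['time_s'],row([.511,-.240,.066],-13.5))
hsv=cv2.cvtColor(im,cv2.COLOR_RGB2HSV)
m=((hsv[...,0]<5)|(hsv[...,0]>172))&(hsv[...,1]>150)&(hsv[...,2]>60)
ct=max(cv2.findContours(m.astype(np.uint8),0,2)[0],key=cv2.contourArea); r=cv2.minAreaRect(ct); print(r,cv2.boundingRect(ct),onplane(c,cv2.boxPoints(r),.081).round(4).tolist())
cv2.imwrite('pics/w2c.png',cv2.resize(im[100:384,130:400],None,fx=2,fy=2)[:,:,::-1])
E
```

```text
[ 0.50875236 -0.23933905  0.06232805] (np.float64(-13.513260915778767), np.float64(0.2876494106124003)) 1.75 [-0.0002, 0.0046, -0.0074, -0.0015, -0.0005, -0.0001]
((263.5, 246.5), (69.0, 19.0), 90.0) (254, 212, 20, 70) [[0.5116, -0.2171, 0.081], [0.5213, -0.2194, 0.081], [0.5121, -0.2606, 0.081], [0.5015, -0.2581, 0.081]]
```

View pics/w2c.png

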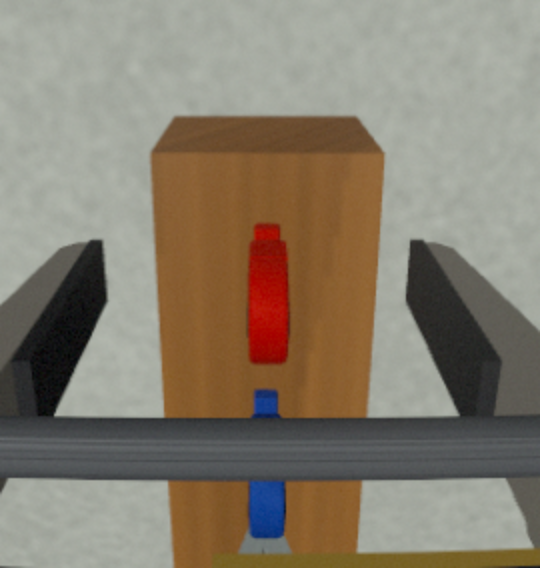

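```bash
python3 - <<'E'
from h import *
im,c=load('w2')
o=monitor.get_obs();p=o['tool_pos']; M=R.from_quat(o['tcp_rot']).as_matrix()
# silhouette of ellipse (15 wide,19 tall) in the plane (tool x, z): fit centre offset s
for s in np.arange(-.008,.009,.002):
    t=np.linspace(0,2*np.pi,200); P=p+np.outer(s+.015*np.cos(t),M[:,0])+.0025*M[:,1]; P[:,2]=.081+.019*np.sin(t); v=proj(c,P); 
    C=np.array([p+(s+d)*M[:,0]+.0025*M[:,1] for d in(.013,-.013)]);C[:,2]=.056; print(round(s,3),v[:,1].min().round(1),v[:,1].max().round(1),v[:,0].mean().round(1),proj(c,C)[:,1].round(1))
E
```

```text
-0.008 234.1 293.6 263.1 [223.2 260.2]
-0.006 230.9 290.4 263.2 [220.2 257.5]
-0.004 227.7 287.1 263.2 [217.2 254.7]
-0.002 224.4 283.9 263.2 [214.2 251.9]
0.0 221.2 280.6 263.2 [211.2 249.1]
0.002 217.9 277.3 263.2 [208.1 246.3]
0.004 214.6 274.0 263.3 [205.1 243.5]
0.006 211.2 270.7 263.3 [202.  240.7]
0.008 207.9 267.3 263.3 [198.9 237.8]
```

{"name": "arm_command", "arguments": {"commands": [[0,0.005,-0.0074,0,0,0],[0,0.005,-0.0074,0,0,0],[0,0.005,-0.0074,0,0,0],[0,0.005,-0.0074,0,0,0],[0,0.005,-0.0074,0,0,0]]}}

```text
time_s: 2.25
tool_pos: [0.5116, -0.2402, 0.0669]
tcp_rot: [0.785, 0.619, -0.001, -0.002]
contact_force: [0.5, 0.7, 0.3]
opening: 0.0918
```

{"name": "arm_command", "arguments": {"commands": [[0,0,0,0,0,0],[0,0,0,0,0,0],[0,0,0,0,0,0],[0,0,0,0,0,0],[0,0,0,0,0,0]], "grip": 1, "force": 40}}

```text
time_s: 2.75
tool_pos: [0.5115, -0.2402, 0.0668]
tcp_rot: [0.785, 0.619, -0.001, -0.002]
contact_force: [0.9, 1.0, 0.2]
opening: 0.054
```

{"name": "arm_command", "arguments": {"commands": [[0,0,0,0,0,0],[0,0,0,0,0,0],[0,0,0,0,0,0],[0,0,0,0,0,0],[0,0,0,0,0,0]]}}

```text
time_s: 3.25
tool_pos: [0.5116, -0.2402, 0.0668]
tcp_rot: [0.785, 0.619, -0.001, -0.002]
contact_force: [-0.1, -0.5, -0.4]
opening: 0.0143
```

{"name": "arm_command", "arguments": {"commands": [[0,0,0,0,0,0],[0,0,0,0,0,0],[0,0,0,0,0,0],[0,0,0,0,0,0],[0,0,0,0,0,0]]}}

```text
time_s: 3.75
tool_pos: [0.5116, -0.2402, 0.0668]
tcp_rot: [0.785, 0.619, -0.001, -0.002]
contact_force: [0.5, -0.0, 0.5]
opening: 0.0097
```

{"name": "arm_command", "arguments": {"commands": [[0,0,-0.03,0,0,0],[0,0,-0.07,0,0,0],[0,0,-0.14,0,0,0],[0,0,-0.22,0,0,0],[0,0,-0.28,0,0,0]]}}

```text
time_s: 4.25
tool_pos: [0.5122, -0.2403, 0.2102]
tcp_rot: [0.785, 0.619, -0.0, -0.001]
contact_force: [-0.0, -1.3, -0.6]
opening: 0.0097
```

```bash
python3 - <<'E'
from h import *
im,c=load('top0')
cv2.imwrite('pics/lock_c.png',cv2.resize(im[105:215,145:275],None,fx=5,fy=5,interpolation=cv2.INTER_CUBIC)[:,:,::-1])
o=monitor.get_obs(); print(o['tool_pos'],yaw(o),o['opening'],o['q'],row([.545,-.07,.215],-3),row([.545,.10,.215],7.6))
E
```

```text
[ 0.51224575 -0.24034791  0.21019964] (np.float64(-13.503432811840632), np.float64(0.10909164280390657)) 0.009687222919953456 [ 0.67846334  0.36469084 -0.37234386  1.79645644  0.15309242  1.01061533
  0.01087774] [0.3466, -0.0159, -0.0093, -0.0005, -0.0003, -0.0584] [0.6772, -0.0953, -0.0089, -0.0005, -0.0003, -0.1172]
```

View pics/lock_c.png

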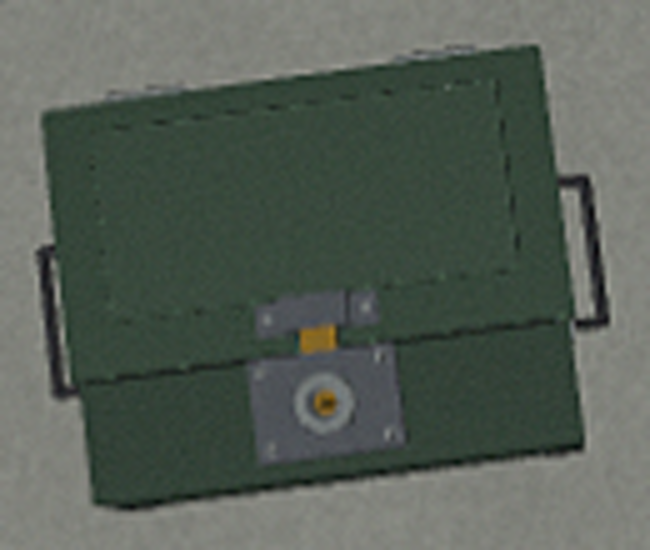

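```bash
python3 - <<'E'
from h import *
im,c=load('top0')
q=np.array([(43,113),(540,45),(583,450),(95,505)])/5+[145,105]-.4
P=onplane(c,q,.1); 
for i in range(4):
    d=P[(i+1)%4]-P[i]; print(i,np.linalg.norm(d),np.degrees(np.arctan2(d[1],d[0])))
print(P, onplane(c,np.array((325,402))/5+[144.6,104.6],.124))
E
```

```text
0 0.30886319604151685 -80.71013007541741
1 0.24987666292542557 -172.39442847964847
2 0.29631395059800403 98.13209788608252
3 0.24383836949349047 10.527173209358933
[[0.73611819 0.35593877 0.1       ]
 [0.78597777 0.05112654 0.1       ]
 [0.53829935 0.01805467 0.1       ]
 [0.49638402 0.31138906 0.1       ]] [[0.56088424 0.17150263 0.124     ]]
```

{"name": "arm_command", "arguments": {"commands": [[0.07,0,-0.01,0,0,-0.012],[0.15,-0.005,-0.01,0,0,-0.025],[0.24,-0.01,-0.01,0,0,-0.038],[0.33,-0.015,-0.01,0,0,-0.05],[0.41,-0.025,-0.01,0,0,-0.065]]}}

```text
time_s: 4.75
tool_pos: [0.5478, -0.0359, 0.2166]
tcp_rot: [0.717, 0.697, -0.0, -0.001]
contact_force: [-0.2, -0.6, -0.9]
opening: 0.0097
```

```bash
python3 - <<'E'
from h import *
o=monitor.get_obs(); print(o['tool_pos'],yaw(o),o['opening'],o['q'],row([.55,.12,.215],7))
E
```

```text
[ 0.54779288 -0.03585095  0.2166078 ] (np.float64(-1.65916422903311), np.float64(0.08743429706763231)) 0.009684670907294265 [ 0.40932591  0.34774951 -0.49645723  1.82386758  0.19060054  1.01850005
 -0.19174473] [0.3117, -0.0046, 0.0035, -0.0004, -0.0003, -0.0481]
```

{"name": "arm_command", "arguments": {"commands": [[0.09,-0.0015,0,0,0,-0.015],[0.18,-0.003,0,0,0,-0.03],[0.26,-0.0045,0.003,0,0,-0.045],[0.3117,-0.0046,0.0035,0,0,-0.0564],[0.3117,-0.0046,0.0035,0,0,-0.0564]]}}

```text
time_s: 5.25
tool_pos: [0.5489, 0.125, 0.2162]
tcp_rot: [0.65, 0.76, 0.001, -0.001]
contact_force: [-0.2, 0.2, -0.9]
opening: 0.0094
```

```bash
python3 - <<'E'
from h import *
im,c=snap('wrist','w3'); snap('top','t3'); snap('side','s3'); o=monitor.get_obs(); print(o['tool_pos'],yaw(o),o['time_s'])
cv2.imwrite('pics/w3c.png',cv2.resize(im[90:320,130:410],None,fx=2.5,fy=2.5,interpolation=cv2.INTER_CUBIC)[:,:,::-1])
E
```

```text
[0.5499358  0.11877327 0.2154224 ] (np.float64(8.417053939142031), np.float64(0.0747019835816155)) 5.4
```

View pics/w3c.png

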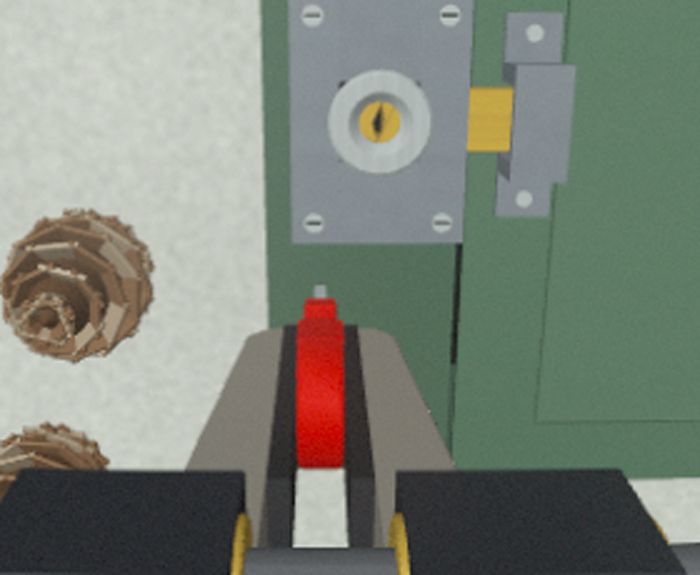

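```bash
python3 - <<'E'
from h import *
im,c=load('w3'); o=monitor.get_obs(); M=R.from_quat(o['tcp_rot']).as_matrix(); p=o['tool_pos']
cr=lambda q:np.array(q)/2.5+[130,90]-.3
g=cv2.GaussianBlur(cv2.cvtColor(im,cv2.COLOR_RGB2GRAY),(3,3),0)
gx=cv2.resize(g[100:180,240:325],None,fx=4,fy=4,interpolation=cv2.INTER_CUBIC)
H=cv2.HoughCircles(gx,cv2.HOUGH_GRADIENT_ALT,1.5,50,param1=150,param2=.7,minRadius=30,maxRadius=120); print(H)
if H is not None:
    for h in H[0]: 
        ctr=(h[:2]-1.5)/4+[240,100]; print(ctr,h[2]/4,onplane(c,ctr,.124))
print('manual',onplane(c,cr((379.5,121.5)),.124))
hsv=cv2.cvtColor(im,cv2.COLOR_RGB2HSV)
m=((hsv[...,1]<25)&(hsv[...,2]>165)).astype(np.uint8);m[:,:250]=0;m[:,310:]=0;m[:100]=0;m[180:]=0
ct=max(cv2.findContours(m,0,1)[0],key=cv2.contourArea);e=cv2.fitEllipse(ct);print('ring',e,onplane(c,e[0],.124))
b=((abs(hsv[...,0].astype(int)-23)<6)&(hsv[...,1]>120)&(hsv[...,2]>90)).astype(np.uint8)
k,l,s,ce=cv2.connectedComponentsWithStats(b); print([(s[i].tolist(),ce[i].tolist(),onplane(c,ce[i],.117).round(4).tolist()) for i in range(1,k) if s[i,4]>80])
for a,bb,z in(((290,0),(292,243),.118),((473,0),(463,243),.118),((292,243),(463,243),.118),((311,15),(313.5,223),.118),((450,15),(442,223),.118),((313.5,223),(442,223),.118),((311,15),(450,15),.118)):
    d=np.diff(onplane(c,[cr(a),cr(bb)],z),axis=0)[0]; print(np.linalg.norm(d).round(4),np.degrees(np.arctan2(d[1],d[0])).round(2))
pr=lambda x,y,z:((proj(c,p+M@[x,y,z])[0]+.3-[130,90])*2.5).round(1)
print('tipfront',pr(.006,0,.0388),'collar front low',pr(.013,0,.0108),'collar top',pr(.013,0,.0048)); print('TCP yaw',yaw(o))
E
```

```text
None
manual [[0.56058652 0.1738916  0.124     ]]
ring ((281.3807067871094, 138.19483947753906), (39.765933990478516, 40.40755844116211), 21.437803268432617) [[0.56047088 0.17396358 0.124     ]]
[([317, 125, 18, 26, 435], [325.6, 137.416091954023], [[0.5992, 0.1799, 0.117]]), ([274, 131, 16, 16, 179], [281.39106145251395, 138.4413407821229], [[0.5612, 0.1729, 0.117]]), ([503, 130, 9, 29, 86], [508.16279069767444, 146.48837209302326], [[0.7684, 0.2, 0.117]]), ([496, 156, 16, 31, 189], [505.25925925925924, 170.41798941798942], [[0.7741, 0.1781, 0.117]]), ([286, 295, 9, 60, 329], [290.2948328267477, 325.87841945288756], [[0.6061, -0.0217, 0.117]]), ([222, 296, 9, 59, 319], [224.99686520376176, 324.98119122257054], [[0.537, -0.0314, 0.117]]), ([66, 367, 338, 17, 3421], [259.418591055247, 377.36655948553056], [[0.5851, -0.0999, 0.117]])]
0.0846 -81.19
0.0848 -80.52
0.0621 8.94
0.0722 -80.55
0.0723 -80.8
0.0463 8.95
0.0466 9.08
tipfront [323.6 307.3] collar front low [324.3 322. ] collar top [324.4 331.4]
TCP yaw (np.float64(8.417053939142031), np.float64(0.0747019835816155))
```

```bash
python3 - <<'E'
from h import *
im,c=load('w3'); d0=load('w1')
CR=np.array([[-.0004,-.957,-.2902],[1,-.0003,-.0002],[.0001,-.2902,.957]]); Ct=np.array([0.08152289,-0.00066091,-0.16965258])
T=c['T']; M=T[:3,:3]@CR.T; p=T[:3,3]-M@Ct; print('tcp at w3',p)
pr=lambda x,y,z:((proj(c,p+M@[x,y,z])[0]+.3-[130,90])*2.5).round(1)
print('tipfront',pr(.006,0,.0388),'collar front low',pr(.013,0,.0108),'collar top',pr(.013,0,.0048),'oval low',pr(0,0,-.033))
for dx in(-.002,0,.002,.004):print(dx,'tipfront',pr(.006+dx,0,.0388),'collar',pr(.013+dx,0,.0108))
t=np.linspace(0,6.28,200);v=np.array([pr(.015*np.cos(a),0,-.0142+.019*np.sin(a)) for a in t]);print('oval rows',v[:,1].min(),v[:,1].max())
# side view of the key
for f in('s3','t3'):
    im,c=load(f);hsv=cv2.cvtColor(im,cv2.COLOR_RGB2HSV);m=(((hsv[...,0]<8)|(hsv[...,0]>172))&(hsv[...,1]>130)&(hsv[...,2]>60)).astype(np.uint8)
    k,l,s,ce=cv2.connectedComponentsWithStats(m); print(f,[(s[i].tolist(),ce[i].round(1).tolist()) for i in range(1,k) if s[i,4]>25])
    o=monitor.get_obs();q=proj(c,o['tool_pos']+np.array([[0,0,.0142],[0,0,-.0388]]));print(q)
im,c=snap('wrist','w4');im2,_=snap('side','s4');o=monitor.get_obs();print(o['tool_pos'],yaw(o))
a=cv2.resize(im[110:320,170:370],None,fx=3,fy=3,interpolation=cv2.INTER_CUBIC)[:600]
u,v=q.mean(0).astype(int) if 0 else proj(load('s4')[1],o['tool_pos'])[0].astype(int)
b=cv2.resize(im2[v-50:v+50,u-35:u+35],None,fx=6,fy=6,interpolation=cv2.INTER_CUBIC)[:600,:200*2]
print(u,v); cv2.imwrite('pics/w4c.png',np.hstack([a[:,150:500],b])[:,:,::-1])
E
```

```text
tcp at w3 [0.54858499 0.12608304 0.21617284]
tipfront [322.7 283.6] collar front low [323.1 295.5] collar top [323.1 304.3] oval low [323.7 433.5]
-0.002 tipfront [322.7 290.2] collar [323. 303.]
0 tipfront [322.7 283.6] collar [323.1 295.5]
0.002 tipfront [322.7 277. ] collar [323.1 287.9]
0.004 tipfront [322.7 270.4] collar [323.1 280.4]
oval rows 319.4 464.5
s3 [([226, 167, 6, 17, 67], [228.2, 175.0]), ([103, 179, 19, 14, 208], [112.2, 184.9])]
[[230.48995379 172.78714757]
 [230.8110716  190.02214018]]
t3 [([186, 71, 16, 16, 189], [193.8, 78.5])]
[[224.68481953 186.49045364]
 [226.05562877 187.92208617]]
[0.55019819 0.11811177 0.21526546] (np.float64(8.330231688790574), np.float64(0.06388797664320657))
230 177
```

View pics/w4c.png

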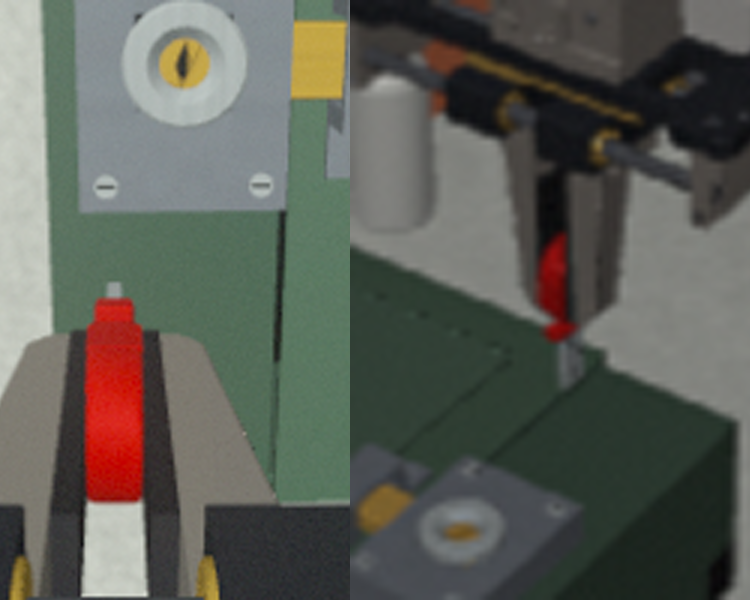

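```bash
cat >> h.py <<'E'
CR=np.array([[-.0004,-.957,-.2902],[1,-.0003,-.0002],[.0001,-.2902,.957]]); Ct=np.array([0.08152289,-0.00066091,-0.16965258])
def tcp(c): T=c['T']; M=T[:3,:3]@CR.T; return M,T[:3,3]-M@Ct
E
python3 - <<'E'
from h import *
im,c=load('w4'); M,p=tcp(c); hsv=cv2.cvtColor(im,cv2.COLOR_RGB2HSV)
m=((hsv[...,1]<25)&(hsv[...,2]>165)).astype(np.uint8);m[:,:200]=0;m[:,310:]=0;m[:100]=0;m[180:]=0
ct=max(cv2.findContours(m,0,1)[0],key=cv2.contourArea);e=cv2.fitEllipse(ct);L=onplane(c,e[0],.124)[0];print('ring',e,L,'in tool',M.T@(L-p))
m=(((hsv[...,0]<5)|(hsv[...,0]>172))&(hsv[...,1]>150)&(hsv[...,2]>60)).astype(np.uint8)
ct=max(cv2.findContours(m,0,1)[0],key=cv2.contourArea);print('red bbox',cv2.boundingRect(ct), cv2.minAreaRect(ct))
pr=lambda x,y,z:proj(c,p+M@[x,y,z])[0].round(1)
print(pr(.006,0,.0388),pr(.013,0,.0108),pr(.0,.005,-.0142),pr(0,-.005,-.0142))
t=np.linspace(0,6.28,200);v=np.array([pr(.015*np.cos(a),0,-.0142+.019*np.sin(a)) for a in t]);print('oval rows',v[:,1].min(),v[:,1].max())
# side: blade tip and lock in side view
s,cs=load('s4'); o=monitor.get_obs(); print('side pred tip',proj(cs,o['tool_pos']+np.array([0,0,-.0388])),'lock pred',proj(cs,L))
hs=cv2.cvtColor(s,cv2.COLOR_RGB2HSV); 
print('obs side tip approx',np.array([570-350,385])/6+[195,127],'lock',np.array([463-350,528])/6+[195,127])
E
```

```text
ring ((216.8926544189453, 140.6417694091797), (38.263755798339844, 100.32225799560547), 178.9110565185547) [0.50815109 0.15746324 0.124     ] in tool [ 0.04319168 -0.03538486  0.0914847 ]
red bbox (248, 210, 20, 67) ((257.5, 243.0), (66.0, 19.0), 90.0)
[258.8 203.1] [258.9 207.9] [268.  245.5] [250.1 245.5]
oval rows 217.4 275.5
side pred tip [[230.92379285 189.91011871]] lock pred [[232.11649509 220.91961136]]
obs side tip approx [231.66666667 191.16666667] lock [213.83333333 215.        ]
```

```bash
python3 - <<'E'
from h import *
im,c=load('w4'); M,p=tcp(c); L=onplane(c,(281.4,130.5),.124)[0]; print('lock apparent',L)
key=p+M@[-.0012,-.00085,0]; d=L-key; print('disp',d)
cs=load('s4')[1]; print('side lock pred',proj(cs,[p+d+[0,0,.124-p[2]]]),'manual from side', onplane(cs,(213.8,214.8),.124))
o=monitor.get_obs(); print(o['tool_pos'],p); t=o['tool_pos']+d; print('target TCP xy',t[:2]); print(row([t[0],t[1],.190],9.0))
E
```

```text
lock apparent [0.56082556 0.17385531 0.124     ]
disp [ 0.01181544  0.05528151 -0.09137843]
side lock pred [[213.29857003 241.06521113]] manual from side [[0.55768646 0.17249939 0.124     ]]
[0.55019819 0.11811177 0.21526546] [0.54967529 0.1198853  0.21537744]
target TCP xy [0.56201363 0.17339328]
[0.106, 0.0395, 0.0505, -0.0004, -0.0, -0.0037]
```

```bash
python3 - <<'E'
from h import *
print(row([.5617,.1741,.178],9.0))
E
```

```text
[0.1075, 0.0391, 0.0745, -0.0004, -0.0, -0.0037]
```

{"name": "arm_command", "arguments": {"commands": [[0.04,0.015,0.0,0,0,-0.0037],[0.08,0.03,0.0,0,0,-0.0037],[0.1075,0.0391,0.03,0,0,-0.0037],[0.1075,0.0391,0.06,0,0,-0.0037],[0.1075,0.0391,0.0745,0,0,-0.0037]]}}

```text
time_s: 6.0
tool_pos: [0.5609, 0.1721, 0.1761]
tcp_rot: [0.65, 0.76, -0.002, -0.001]
contact_force: [0.1, -1.1, -0.8]
opening: 0.0098
```

{"name": "arm_command", "arguments": {"commands": [[0,0,0,0,0,0],[0,0,0,0,0,0],[0,0,0,0,0,0],[0,0,0,0,0,0],[0,0,0,0,0,0]]}}

```text
time_s: 6.5
tool_pos: [0.5611, 0.1721, 0.1766]
tcp_rot: [0.65, 0.76, -0.002, -0.001]
contact_force: [-0.2, -0.4, -0.4]
opening: 0.01
```

```bash
python3 - <<'E'
from h import *
o=monitor.get_obs(); print(o['tool_pos'],yaw(o),o['q'])
im,c=snap('wrist','w5'); s,cs=snap('side','s5'); t,ct=snap('top','t5'); print(monitor.get_obs()['tool_pos'])
a=cv2.resize(im[130:280,205:315],None,fx=4,fy=4,interpolation=cv2.INTER_CUBIC)
b=cv2.resize(s[160:245,180:238],None,fx=6,fy=6,interpolation=cv2.INTER_CUBIC)
b=np.vstack([b,np.zeros((90,b.shape[1],3),np.uint8)])
cv2.imwrite('pics/w5c.png',np.hstack([a,b])[:,:,::-1])
E
```

```text
[0.56112846 0.17206319 0.17656861] (np.float64(8.909436991072255), np.float64(0.20534511404871758)) [ 0.07754523  0.47737806 -0.56554102  1.76528672  0.2994665   0.98929555
 -0.44918286]
[0.56099209 0.17212008 0.17631456]
```

View pics/w5c.png

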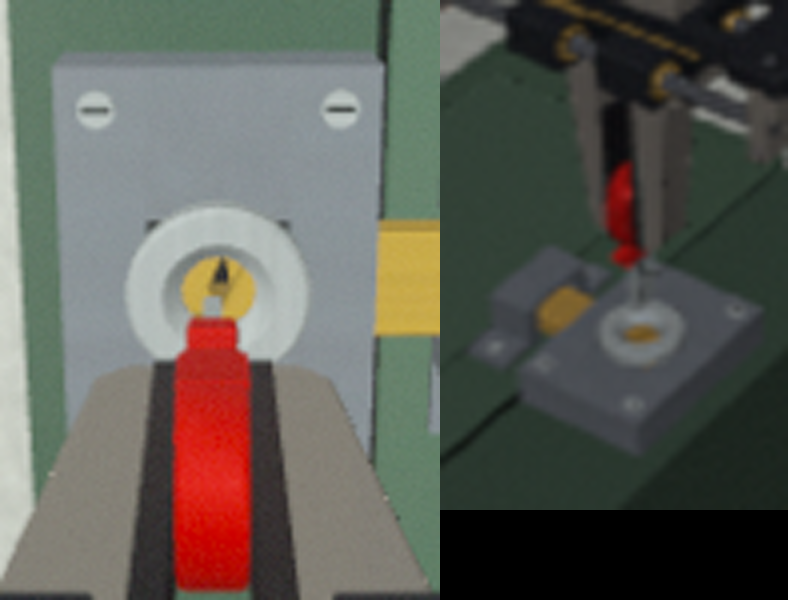

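```bash
python3 - <<'E'
from h import *
im,c=load('w5'); M,p=tcp(c); cr=lambda q:np.array(q)/4+[205,130]-.37
# ring ellipse from left/right/top extremes: project circle of 18 mm around trial centres
t=np.linspace(0,6.28,400)
g=lambda q:((q-[205,130]+.37)*4)
best=None
for dx in np.arange(-.004,.0065,.001):
    C=p+M@[dx,.0012,0]; C[2]=.124; P=C+.018*np.c_[np.cos(t),np.sin(t),0*t]; v=g(proj(c,P)); print(round(dx,4),v.min(0).round(1),v.max(0).round(1))
for dx in(-.002,-.001,0,.001): print(dx,'tip',g(proj(c,p+M@[.006+dx,0,.0388])[0]),'collar',g(proj(c,p+M@[.013+dx,0,.0108])[0]))
print(p,monitor.get_obs()['tool_pos'])
E
```

```text
-0.004 [130.2 229.1] [317.3 404. ]
-0.003 [130.1 224. ] [317.4 399.4]
-0.002 [130.  218.9] [317.6 394.7]
-0.001 [129.9 213.7] [317.7 390.1]
0.0 [129.8 208.6] [317.8 385.4]
0.001 [129.7 203.5] [318.  380.7]
0.002 [129.6 198.3] [318.1 376. ]
0.003 [129.5 193.1] [318.2 371.3]
0.004 [129.4 188. ] [318.3 366.5]
0.005 [129.3 182.8] [318.5 361.8]
0.006 [129.2 177.6] [318.6 357. ]
-0.002 tip [216.5962612 304.5406662] collar [217.15119984 325.00503159]
-0.001 tip [216.59934802 299.31525277] collar [217.15564807 319.0318958 ]
0 tip [216.60243408 294.07565691] collar [217.16009662 313.03994782]
0.001 tip [216.60551933 288.82185685] collar [217.16454538 307.02915271]
[0.56087315 0.17317198 0.17651665] [0.56099209 0.17212008 0.17631456]
```

{"name": "arm_command", "arguments": {"commands": [[0.003,0.0018,0,0,0,-0.0005],[0.003,0.0018,0.005,0,0,-0.0005],[0.003,0.0018,0.012,0,0,-0.0005],[0.003,0.0018,0.02,0,0,-0.0005],[0.003,0.0018,0.026,0,0,-0.0005]], "force": 40}}

```text
time_s: 7.15
tool_pos: [0.5613, 0.1736, 0.1626]
tcp_rot: [0.649, 0.76, -0.002, -0.001]
contact_force: [0.0, -0.2, -1.0]
opening: 0.0097
```

```bash
python3 - <<'E'
from h import *
o=monitor.get_obs(); print(o['tool_pos'],yaw(o),o['contact_force'],o['torque'],row([.5617,.1739,.158],9.0))
E
```

```text
[0.56131135 0.17363427 0.16261983] (np.float64(9.011477013410055), np.float64(0.27516255576350684)) [ 0.00419272 -0.20349706 -0.99133719] [ 0.005652   -0.04154693 -0.06623167] [0.0004, 0.0009, 0.0092, -0.0015, 0.0004, 0.0001]
```

Now a gentle descent towards the upper disc.

{"name": "arm_command", "arguments": {"commands": [[0.0004,0.0009,0.003,-0.0015,0.0004,0],[0.0004,0.0009,0.006,-0.0015,0.0004,0],[0.0004,0.0009,0.009,-0.0015,0.0004,0],[0.0004,0.0009,0.012,-0.0015,0.0004,0],[0.0004,0.0009,0.014,-0.0015,0.0004,0]]}}

```text
time_s: 7.65
tool_pos: [0.5621, 0.174, 0.1569]
tcp_rot: [0.649, 0.76, 0.0, 0.001]
contact_force: [-2.7, -1.7, 10.8]
opening: 0.0096
```

```bash
cat > st.py <<'E'
from h import *
o=monitor.get_obs(); print('t',o['time_s'],o['tool_pos'].round(4),'yaw,tilt',np.round(yaw(o),2),'F',o['contact_force'].round(1),'M',o['torque'].round(3),'q7',o['q'][6].round(2),'row to hold',row([.5617,.1739,o['tool_pos'][2]],9.0,o))
E
python3 st.py
```

```text
t 7.65 [0.5621 0.174  0.1569] yaw,tilt [9.   0.07] F [-2.7 -1.7 10.8] M [-0.446  0.708  0.09 ] q7 -0.46 row to hold [-0.0001, -0.0008, -0.0, 0.0003, 0.0002, 0.0]
```

{"name": "arm_command", "arguments": {"commands": [[-0.0001,-0.0008,0.003,0,0,0.014],[-0.0001,-0.0008,0.003,0,0,0.028],[-0.0001,-0.0008,0.003,0,0,0.042],[-0.0001,-0.0008,0.003,0,0,0.056],[-0.0001,-0.0008,0.003,0,0,0.07]]}}

```text
time_s: 8.15
tool_pos: [0.5615, 0.1739, 0.1566]
tcp_rot: [0.73, 0.684, 0.0, 0.001]
contact_force: [-3.2, -1.7, 8.8]
opening: 0.0096
```

```bash
python3 st.py
```

```text
t 8.15 [0.5615 0.1739 0.1566] yaw,tilt [-3.69  0.09] F [-3.2 -1.7  8.8] M [-0.453  0.816  0.006] q7 -0.66 row to hold [0.0001, 0.0004, 0.0, 0.0003, 0.0004, -0.0705]
```

{"name": "arm_command", "arguments": {"commands": [[0,-0.0006,0.003,0,0,0.012],[0,-0.0006,0.003,0,0,0.024],[0,-0.0006,0.003,0,0,0.036],[0,-0.0006,0.003,0,0,0.048],[0,-0.0006,0.003,0,0,0.06]]}}

```text
time_s: 8.65
tool_pos: [0.5618, 0.1737, 0.1558]
tcp_rot: [0.791, 0.612, 0.001, 0.001]
contact_force: [-0.6, -0.6, 0.5]
opening: 0.0099
```

```bash
python3 st.py
```

```text
t 8.65 [0.5618 0.1737 0.1558] yaw,tilt [-14.59   0.18] F [-0.6 -0.6  0.5] M [-0.232 -0.176 -0.019] q7 -0.83 row to hold [0.0003, -0.0004, -0.0, 0.0009, 0.0003, -0.1311]
```

Force vanished, so it looks dropped in. Lowering onto the lower disc to confirm.

{"name": "arm_command", "arguments": {"commands": [[0.0002,-0.0002,0.003,0,0,0],[0.0002,-0.0002,0.006,0,0,0],[0.0002,-0.0002,0.009,0,0,0],[0.0002,-0.0002,0.012,0,0,0],[0.0002,-0.0002,0.013,0,0,0]]}}

```text
time_s: 9.15
tool_pos: [0.5622, 0.1739, 0.151]
tcp_rot: [0.791, 0.612, 0.001, 0.002]
contact_force: [-3.7, -3.1, 14.9]
opening: 0.0098
```

```bash
python3 st.py
```

```text
t 9.15 [0.5622 0.1739 0.151 ] yaw,tilt [-14.57   0.24] F [-3.7 -3.1 14.9] M [-0.752  0.981  0.047] q7 -0.84 row to hold [-0.0002, -0.001, -0.0, 0.0012, 0.0005, -0.131]
```

{"name": "arm_command", "arguments": {"commands": [[-0.0002,-0.0008,0.001,0,0,-0.03],[-0.0002,-0.0008,0.001,0,0,-0.065],[-0.0002,-0.0008,0.001,0,0,-0.1],[-0.0002,-0.0008,0.001,0,0,-0.13],[-0.0002,-0.0008,0.001,0,0,-0.15]]}}

```text
time_s: 9.65
tool_pos: [0.5621, 0.1737, 0.1511]
tcp_rot: [0.625, 0.781, 0.001, 0.002]
contact_force: [-1.7, -2.1, 4.5]
opening: 0.0099
```

```bash
python3 st.py
```

```text
t 9.65 [0.5621 0.1737 0.1511] yaw,tilt [12.62  0.27] F [-1.7 -2.1  4.5] M [-0.425  0.165 -0.026] q7 -0.42 row to hold [0.0005, -0.0007, -0.0, 0.0012, 0.0009, 0.0201]
```

{"name": "arm_command", "arguments": {"commands": [[0,-0.0008,0.003,0,0,-0.014],[0,-0.0008,0.003,0,0,-0.028],[0,-0.0008,0.003,0,0,-0.042],[0,-0.0008,0.003,0,0,-0.056],[0,-0.0008,0.003,0,0,-0.07]]}}

```text
time_s: 10.15
tool_pos: [0.5618, 0.1737, 0.1499]
tcp_rot: [0.535, 0.845, 0.0, 0.002]
contact_force: [-0.8, -0.5, 3.4]
opening: 0.0102
```

```bash
python3 st.py
```

```text
t 10.15 [0.5618 0.1737 0.1499] yaw,tilt [25.34  0.28] F [-0.8 -0.5  3.4] M [-0.237  0.068 -0.074] q7 -0.22 row to hold [0.0005, -0.0, -0.0, 0.0012, 0.001, 0.0908]
```

{"name": "arm_command", "arguments": {"commands": [[0,0,0.003,0,0,0],[0,0,0.006,0,0,0],[0,0,0.009,0,0,0],[0,0,0.011,0,0,0],[0,0,0.011,0,0,0]]}}

```text
time_s: 10.65
tool_pos: [0.562, 0.1737, 0.1447]
tcp_rot: [0.535, 0.845, 0.0, 0.003]
contact_force: [-1.1, -0.6, 4.8]
opening: 0.0099
```

```bash
python3 st.py
```

```text
t 10.65 [0.562  0.1737 0.1447] yaw,tilt [25.32  0.3 ] F [-1.1 -0.6  4.8] M [-0.357  0.165 -0.016] q7 -0.23 row to hold [0.0006, -0.0003, -0.0, 0.0013, 0.0011, 0.0907]
```

{"name": "arm_command", "arguments": {"commands": [[0,-0.0003,0.001,0,0,0.02],[0,-0.0003,0.002,0,0,0.045],[0,-0.0003,0.003,0,0,0.07],[0,-0.0003,0.004,0,0,0.0907],[0,-0.0003,0.004,0,0,0.0907]]}}

```text
time_s: 11.15
tool_pos: [0.5617, 0.1736, 0.1425]
tcp_rot: [0.65, 0.76, 0.001, 0.003]
contact_force: [-0.1, -0.7, 1.6]
opening: 0.0096
```

```bash
python3 st.py
```

```text
t 11.15 [0.5617 0.1736 0.1425] yaw,tilt [8.98 0.31] F [-0.1 -0.7  1.6] M [-0.282  0.03   0.003] q7 -0.48 row to hold [0.0006, 0.0001, -0.0, 0.0013, 0.0011, -0.0001]
```

{"name": "arm_command", "arguments": {"commands": [[0.0003,0,0.004,0.001,0.001,0],[0.0003,0,0.008,0.001,0.001,0],[0.0003,0,0.012,0.001,0.001,0],[0.0003,0,0.015,0.001,0.001,0],[0.0003,0,0.017,0.001,0.001,0]]}}

```text
time_s: 11.65
tool_pos: [0.5619, 0.1736, 0.1346]
tcp_rot: [0.65, 0.76, 0.0, 0.001]
contact_force: [-3.7, -2.9, 13.4]
opening: 0.0094
```

```bash
python3 st.py
```

```text
t 11.65 [0.5619 0.1736 0.1346] yaw,tilt [8.98 0.07] F [-3.7 -2.9 13.4] M [-0.781  0.768  0.046] q7 -0.48 row to hold [0.0007, -0.0002, -0.0, 0.0003, 0.0002, -0.0001]
```

{"name": "arm_command", "arguments": {"commands": [[0.0003,-0.0001,0.0015,0,0,0],[0.0003,-0.0001,0.0015,0,0,0],[0.0003,-0.0001,0.0015,0,0,0.01],[0.0003,-0.0001,0.0015,0,0,0.03],[0.0003,-0.0001,0.0015,0,0,0.05]], "force": 60}}

```text
time_s: 12.15
tool_pos: [0.5619, 0.1736, 0.1347]
tcp_rot: [0.708, 0.706, 0.0, 0.001]
contact_force: [-2.6, -2.7, 8.1]
opening: 0.0097
```

```bash
python3 st.py
```

```text
t 12.15 [0.5619 0.1736 0.1347] yaw,tilt [-0.14  0.11] F [-2.6 -2.7  8.1] M [-0.596  0.412  0.075] q7 -0.62 row to hold [0.0006, -0.0005, -0.0, 0.0005, 0.0003, -0.0508]
```

{"name": "arm_command", "arguments": {"commands": [[0,-0.0002,0.002,0,0,0.04],[0,-0.0002,0.002,0,0,0.08],[0,-0.0002,0.002,0,0,0.12],[0,-0.0002,0.002,0,0,0.16],[0,-0.0002,0.002,0,0,0.2]]}}

```text
time_s: 12.65
tool_pos: [0.5624, 0.1735, 0.1347]
tcp_rot: [0.893, 0.451, 0.001, 0.001]
contact_force: [-0.8, -2.3, 8.3]
opening: 0.0101
```

```bash
python3 st.py
```

```text
t 12.65 [0.5624 0.1735 0.1347] yaw,tilt [-36.39   0.19] F [-0.8 -2.3  8.3] M [-0.709  0.313  0.184] q7 -1.18 row to hold [-0.0002, -0.0016, -0.0, 0.0011, 0.0002, -0.2522]
```

{"name": "arm_command", "arguments": {"commands": [[0,0,0.002,0,0,0.04],[0,0,0.002,0,0,0.08],[0,0,0.002,0,0,0.12],[0,0,0.002,0,0,0.16],[0,0,0.002,0,0,0.2]]}}

```text
time_s: 13.15
tool_pos: [0.5628, 0.1732, 0.1347]
tcp_rot: [0.989, 0.151, 0.002, 0.001]
contact_force: [-1.9, -3.3, 9.5]
opening: 0.0095
```

```bash
python3 st.py
```

```text
t 13.15 [0.5628 0.1732 0.1347] yaw,tilt [-72.63   0.26] F [-1.9 -3.3  9.5] M [-0.807  0.466  0.24 ] q7 -1.74 row to hold [-0.0017, -0.0021, -0.0, 0.0016, -0.0002, -0.4535]
```

{"name": "arm_command", "arguments": {"commands": [[0,0,0.002,0,0,0.03],[0,0,0.002,0,0,0.06],[0,0,0.002,0,0,0.083],[0,0,0.002,0,0,0.083],[0,0,0.002,0,0,0.083]]}}

```text
time_s: 13.65
tool_pos: [0.5629, 0.173, 0.1346]
tcp_rot: [1.0, 0.022, 0.002, 0.001]
contact_force: [-3.9, -2.0, 10.0]
opening: 0.0095
```

```bash
python3 st.py; python3 - <<'E'
from h import *
im,c=snap('wrist','w6'); s,_=snap('side','s6')
a=cv2.resize(im[60:330,120:400],None,fx=1.8,fy=1.8,interpolation=cv2.INTER_CUBIC)
b=cv2.resize(s[140:245,160:260],None,fx=2.9,fy=4.63,interpolation=cv2.INTER_CUBIC)[:486]
b=np.vstack([b,np.zeros((486-b.shape[0],b.shape[1],3),np.uint8)])
cv2.imwrite('pics/w6c.png',np.hstack([a,b])[:,:,::-1])
E
python3 st.py
```

```text
t 13.65 [0.5629 0.173  0.1346] yaw,tilt [-87.53   0.3 ] F [-3.9 -2.  10. ] M [-0.688  0.686  0.104] q7 -1.97 row to hold [-0.0023, -0.002, -0.0, 0.0019, -0.0003, -0.5363]
t 13.75 [0.5629 0.173  0.1346] yaw,tilt [-87.54   0.3 ] F [-2.3 -2.9 10. ] M [-0.673  0.671  0.107] q7 -1.97 row to hold [-0.0023, -0.002, -0.0, 0.0018, -0.0003, -0.5363]
```

View pics/w6c.png

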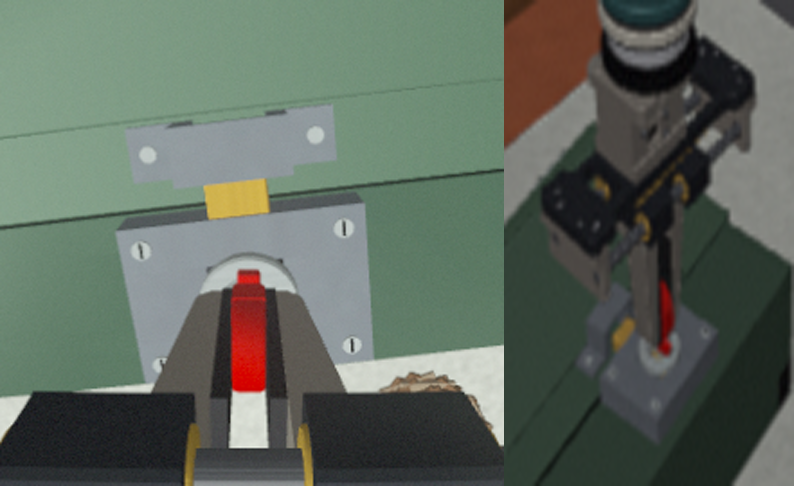

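```bash
python3 - <<'E'
from h import *
for f,box in(('w3',(300,120,345,160)),('w6',(228,150,275,190))):
    im,c=load(f); hsv=cv2.cvtColor(im,cv2.COLOR_RGB2HSV); x0,y0,x1,y1=box
    b=((abs(hsv[...,0].astype(int)-23)<7)&(hsv[...,1]>110)&(hsv[...,2]>80)).astype(np.uint8); k=np.zeros_like(b);k[y0:y1,x0:x1]=1;b*=k
    ys,xs=np.nonzero(b); P=onplane(c,np.c_[xs,ys],.115); L=np.array([.5605,.174]); a=np.radians(9.1); r=(P[:,:2]-L)@np.array([[np.cos(a),-np.sin(a)],[np.sin(a),np.cos(a)]]); print(f,len(xs),'x',np.percentile(r[:,0],[1,99]).round(4),'y',np.percentile(r[:,1],[1,99]).round(4))
E
```

```text
w3 442 x [0.0322 0.0468] y [-0.0117  0.0102]
w6 654 x [0.0313 0.0433] y [-0.0117  0.0098]
```

```bash
python3 st.py; python3 -c "
from h import *
print(bot.hand_in())"; python3 st.py
```

```text
t 13.75 [0.5629 0.173  0.1346] yaw,tilt [-87.54   0.3 ] F [-2.3 -2.9 10. ] M [-0.673  0.671  0.107] q7 -1.97 row to hold [-0.0023, -0.002, -0.0, 0.0018, -0.0003, -0.5363]
the job is handed in; nothing more can be done
None
the job is handed in; nothing more can be done
```

The red key is fully home in the lock and turned, and the job was handed in at about 13.8 s with the gripper still holding it. I took it from the block, rocked it clockwise past the upper disc and anticlockwise past the lower one. The downward push read no more than about 15 N at any check. I then set it straight, pushed it home and turned the hand 96.5° clockwise, gripping at 60 N.

**Last checks:**
- **Depth:** the fingertips were at 134.6 mm, against 134.8 mm predicted for fully home, with about 10 N of downward push.
- **Key in grip:** the last picture showed the key upright and in line with the fingers, so it had not visibly slipped.
- **Bolt:** its visible end had moved back from about 47 to 43 mm from the lock's axis. That fits a drawn latch but does not prove the full 12 mm, because the keeper hid the end of the bolt before the turn.
- **Plug angle:** I could not measure it directly. Allowing 0.1 to 0.25 rad of lag, it should be 1.43 to 1.58 rad, above the required 1.25.
- **Turning moment:** the reading fell from 0.24 to about 0.10 N m once the hand stopped. That is a little below the spring's 0.125 N m, but the moment reading was unreliable with the sideways forces, so I gave it little weight.
- **Bystanders:** I did not measure the blue key, cones, jar or reel again at the end. The arm made no contact near them that I could see.

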